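# Turn a rinsed sample tube over onto its drying peg

## Robot

A 7-joint arm with a two-finger parallel gripper is mounted at the origin on the work surface. World frame = base frame: x ahead of the robot, y to its left, z up, the work surface at z = 0. Lengths are in m, angles in rad, forces in N, time in s.
With the tool pointing down it reaches from about 0.375 to 0.925 m from the base axis. Payload 3.1 kg.
Tool frame: the origin (TCP) lies at the centre of the arm's flange, where the gripper is bolted on; the fingertips stand 173 mm ahead of it and the grasp point (between the pads) lies 155 mm ahead of it; z points along the fingers, x is the direction in which the jaws open and shut, and the axes are right-handed (so a half turn about z gives the same grasp; the last joint's range is limited). The gripper opens to 85 mm and grips with 20 to 120 N. Pads are 22 mm wide; open, the fingers measure 114 mm over their backs; the gripper's body (76 mm by 85 mm) begins 54 mm behind the grasp point. The pads swing forward as they close: fully open they stand 13 mm farther back than shut.
Start: joints at [1.128, 0.383, 0.044, 1.598, -0.018, 1.161, -0.05], TCP at [0.22, -0.612, 0.405] pointing down, gripper open.
Joint ranges: [-2.61, 2.61], [-0.41, 2.15], [-1.48, 1.57], [0, 2.5], [-1.57, 4.71], [0.05, 1.97], [-2.85, 2.85]. Speed limits (rad/s): [2.79, 2.79, 3.14, 3.14, 3.14, 3.14, 3.14].

## Interface

Orientations are given as a unit quaternion [x, y, z, w].
In Python, from rig import bot, read_camera, finish_job gives the robot as it stands. The module is installed in compiled form; this text tells all that it offers.
- The arm moves only by the tool jog_arm, never from a script. Its argument "increments" is a list of rows, each a list of 6 numbers: the shift along the tool's x, y, z in mm, then the turn, a rotation vector about the tool's x, y, z in degrees. A call has 1 to 10 rows; each row is the pose to reach, as a shift and turn from the pose measured when the call began, along the tool's axes at that moment; what a row does not reach only later rows make up. A row lasts 1/12 s, in which the tool goes at most 41.7 mm and 7.16 degrees, less where a joint would pass 70% of its speed; a pose out of reach is approached as far as the arm can. A call with a gripper value outside its range is refused whole. "claw" is the opening, from 0 (shut) to 1 (fully open), set as the call begins (left out, the last holds). The fingers move at their own pace and stop on an object; "force" is the grip in N (left out, the last holds). Time passes only in rows, so rows that repeat a pose let the fingers close. It gives the time, the measured TCP pose, the force and the opening at its end, in the units of the state.
- bot.get_state(): the state, without advancing time (a new reading comes with each control period).
- read_camera(name): name is "scene" or "top" or "wrist"; returns a dict with "color" (420x560x3 uint8, red, green, blue), "depth" (420x560 float32, m along the optical axis (not along the pixel's ray), 0 where there is no reading), "fovy" (degrees; the focal length in pixels is half the picture's height over the tangent of half this angle, whatever the lens; pixels are square), "cx", "cy" (the principal point, pixels), "world_to_cam" (4x4, takes a point from world to camera coordinates); the wrist camera has in their place "hand_eye" (4x4, takes a point from camera to tool coordinates, whose origin is the TCP and whose axes are the tool frame's). Camera axes: x right, y down, z forward; pixel columns grow to the right and rows downward; lengths in m; the calibration is good to about 2 mm. A picture is of the moment at which its call begins: read the wrist's pose just before it.
- finish_job(): hands the job in, once; it reports no verdict.
The state is a dict: "t": time; "qpos": joint angles; "dq": joint speeds; "joint_torque": joint torques, N m; "tcp_pos": TCP position; "tcp_rot": TCP orientation; "wrist_force": force on the tool from outside, world axes, zero at the start; "ft_torque": the same for the moment, N m; "opening": opening from 0.0 (shut) to 1.0 (fully open).
Only numpy, scipy, OpenCV 4.12 (cv2) and the standard library are available. Lean on these libraries where they do the work, as an engineer would, in place of code of your own. Each camera call takes 0.05 s, during which the arm holds its last target.

## Task

The rinsed white sample tube standing upright on the optics bench has to drain. Lay it on its side in the blue V-cradle and let go of it there; then take it again, turn it mouth down and lower it gently over the free drying peg, without dropping it, until its rim rests flat on the green collar, and let go. Leave the tube that already hangs on the other peg and everything else on the bench where it is.

Things in the scene. Friction and masses are not known exactly. Their poses are not given: they have to be found in the camera images.
- tube: White plastic sample tube, open at one end: a straight hollow cylinder, 40 mm outside diameter, 100 mm long, walls 4 mm (bore 32 mm), closed end 5 mm thick with an orange disc; about 110 g. Starts upright, mouth up. Origin: centre of the outside of the closed end; +z runs along the axis to the mouth
- tube_mouth (a point): Centre of the tube's open mouth, on the rim plane, 100 mm along the tube's +z from its origin
- tube_mid (a point): Middle of the tube's axis, 50 mm from either end
- cradle: Fixed cradle: aluminium plate 80 x 124 x 10 mm (x, y, z) with two blue V-supports, each 10 mm thick along y, at y = -36 and +36 mm; the flanks slope 45 degrees and open upwards to about 56 mm across x at their tops, which stand about 55 mm above the bench. Between the supports (62 mm free) there is only the plate. Origin: centre of the underside; z up; a tube in it lies along the cradle's y, mouth either way
- cradle_axis (a point): Point 55 mm above the bench over the cradle's centre: where the tube's middle lies when it rests centred in both Vs
- free_peg: Fixed drying stand, empty: black foot 80 mm diameter x 6 mm, green collar 56 mm diameter whose flat top is 15 mm above the bench, upright steel peg 22 mm diameter rising 70 mm above the collar, its last 10 mm tapering to 10 mm. Origin: centre of the underside; z up along the peg. The tube fits over it with 5 mm play all round; its closed end does not reach the peg's tip
- free_peg_seat (a point): Centre of the collar's top on the free peg's axis, 15 mm above the bench; the tube's rim rests here; axes as the stand's
- free_peg_tip (a point): Top of the free peg, 85 mm above the bench
- taken_peg: Second fixed drying stand of the same make, which already carries a tube (together 115 mm high). Origin: centre of the underside
- dry_tube: Like tube, 40 mm diameter x 100 mm, already mouth down on the taken peg; leave it. Origin: centre of its mouth, at the bottom; z up
- jar: Bystander: small amber jar with black lid, 44 mm diameter, 55 mm high. Origin: centre of the underside
- driver: Bystander: screwdriver lying on the bench, about 160 mm long along its x. Origin near its middle, on the bench
- lens_ring: Bystander: black lens ring lying flat, 38 mm diameter, 10 mm high. Origin: centre of the underside
- lens_mount_a: Bystander: lens in a black holder on a post with an aluminium foot 70 x 50 mm, 136 mm high. Origin: centre of the underside
- lens_mount_b: Bystander: a second such lens mount, 136 mm high. Origin: centre of the underside
- parts_tray: Bystander: open wooden tray 110 x 170 x 35 mm. Origin: centre of the underside
Things that resemble listed ones, but are neither listed nor needed, are in the scene too. Leave any black or pink look-alike of the tube alone.

How it is judged:
On the way:
1. the tube lies on its side in both Vs of the cradle, let go (distance between tube_mid and cradle_axis below 0.015 m and angle between the z axis of tube and the y axis of cradle, either way round below 0.12 rad and contact force between the fingers and tube below 0.1 N and linear speed of tube below 0.03 m/s), for 0.2 s.
At the end, for the whole second after the job is handed in: The tube is upside down on the free peg: rim within 5 mm of the collar's top, mouth centre within 8 mm of the peg's axis, axis within 0.1 rad of vertical, released and at rest; the dry tube is within 15 mm and the other bystanders within 30 mm of where they were (horizontal distance between tube_mouth and free_peg_seat below 0.008 m and z of tube_mouth in the frame of free_peg_seat below 0.005 m and angle between tube's own z axis and vertical above 3.04 rad and linear speed of tube below 0.02 m/s and angular speed of tube below 0.2 rad/s and contact force between the fingers and tube below 0.1 N and distance of dry_tube from where it was at the start of the episode below 0.015 m and distance of each of jar, driver, lens_ring, lens_mount_a, lens_mount_b, parts_tray from where it was at the start of the episode below 0.03 m); the robot touches nothing.
It fails at once if the tube drops or is rammed onto the peg (faster than 0.5 m/s, mouth down, with the peg in its mouth) (horizontal distance between tube_mouth and free_peg_seat below 0.02 m and z of tube_mouth in the frame of free_peg_seat below 0.075 m and angle between tube's own z axis and vertical above 2.6 rad and linear speed of tube above 0.5 m/s).
It fails at once if the tube on the other peg is disturbed (moved over 15 mm) (distance of dry_tube from where it was at the start of the episode above 0.015 m).
It fails at once if another bystander is pushed more than 30 mm (distance of any of jar, driver, lens_ring, lens_mount_a, lens_mount_b, parts_tray from where it was at the start of the episode above 0.03 m).
It also fails if it takes over 67 s, if anything falls off the work surface, if the arm or the gripper's body presses on something with over 40 N, if the wrist force passes 120 N, or if a joint passes its speed limit or range.

## Working session

There is one attempt and no reset: what is moved stays moved. The work goes in short steps, Python scripts to look and compute and a tool call to move; the robot and the scene stay as the last step left them, time stands still between calls to the robot, and variables do not carry over. Pictures are saved under pics/ and viewed, and the job is handed in when it is done.

Besides the shell and the picture viewer there is one more tool, called after "Call:" as name(argument=value, ...) on one line, values as JSON. jog_arm: Moves the arm, as the interface text tells. Its arguments: {"type":"object","properties":{"increments":{"type":"array"},"claw":{"type":"number"},"force":{"type":"number"}},"required":["increments"]}

```bash
mkdir -p pics
python3 - <<'E'
from rig import bot, read_camera
import cv2,numpy as np,pickle
s=bot.get_state();print({k:np.round(v,3) for k,v in s.items()})
d={}
for n in("scene","top","wrist"):
    c=read_camera(n);d[n]=c
    cv2.imwrite(f"pics/a_{n}.png",c["color"][:,:,::-1])
    print(n,c["fovy"],c["cx"],c["cy"],np.round(c.get("world_to_cam",c.get("hand_eye")),3).tolist())
pickle.dump(d,open("d0.pkl","wb"))
E
```

```text
{'t': np.float64(0.0), 'qpos': array([ 1.128,  0.384,  0.044,  1.6  , -0.018,  1.161, -0.05 ]), 'dq': array([ 0.001, -0.001, -0.   ,  0.   ,  0.001,  0.001,  0.   ]), 'joint_torque': array([-0.0000e+00, -4.3347e+01,  1.0240e+00, -2.4951e+01,  1.1000e-02,
        1.1000e-02,  0.0000e+00]), 'tcp_pos': array([ 0.22 , -0.611,  0.403]), 'tcp_rot': array([ 0.818, -0.575, -0.001, -0.001]), 'wrist_force': array([-0.328, -0.254,  0.312]), 'ft_torque': array([-0.045, -0.012, -0.022]), 'opening': np.float64(0.998)}
scene 54.19315292838963 282.5691972603138 205.98256979514952 [[-0.45, 0.893, -0.009, 0.262], [0.536, 0.262, -0.803, -0.235], [-0.714, -0.366, -0.597, 1.392], [0.0, 0.0, 0.0, 1.0]]
top 57.44054769244417 278.921542907552 207.23205532531043 [[-0.013, -0.999, -0.042, 0.031], [-0.988, 0.019, -0.153, 0.61], [0.154, 0.04, -0.987, 0.918], [0.0, 0.0, 0.0, 1.0]]
wrist 69.6531762347379 275.49947948629233 212.1782108010393 [[1.0, -0.001, 0.0, 0.001], [0.001, 0.953, 0.304, -0.079], [-0.0, -0.304, 0.953, 0.03], [0.0, 0.0, 0.0, 1.0]]
```

View pics/a_scene.png

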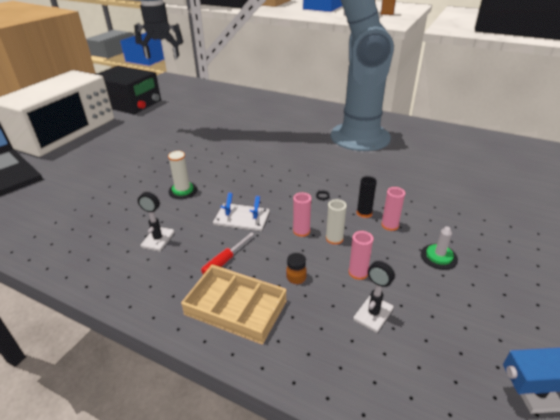

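View pics/a_top.png

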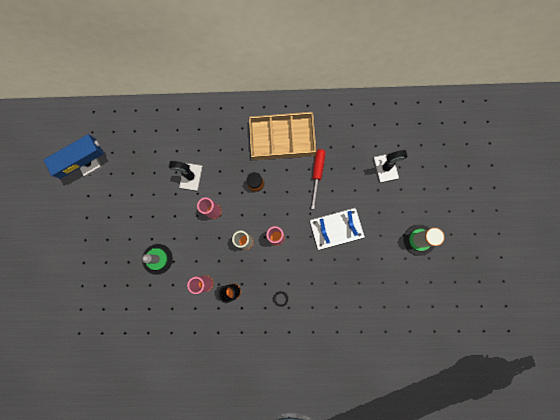

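View pics/a_wrist.png

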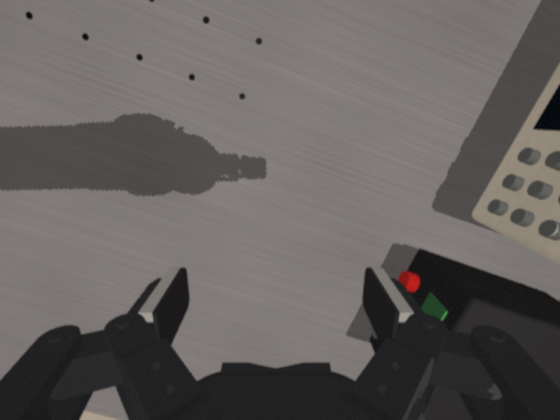

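Candidates for the tube (top picture): the white one at (241,240); pink ones at (275,235), (206,206) and (196,285); a black one at (231,292); the dry tube at (435,237). By the description I choose the white one at (241,240), which is (336,222) in the scene picture. Next I crop it and measure.

```bash
cat > h.py <<'E'
import numpy as np,cv2
from scipy.spatial.transform import Rotation as R
def K(c):
    f=210/np.tan(np.radians(c["fovy"]/2));return f,c["cx"],c["cy"]
def c2w(c,s=None):
    if "world_to_cam" in c: return np.linalg.inv(c["world_to_cam"])
    T=np.eye(4);T[:3,:3]=R.from_quat(s["tcp_rot"]).as_matrix();T[:3,3]=s["tcp_pos"];return T@c["hand_eye"]
def cloud(c,s=None):
    f,cx,cy=K(c);v,u=np.mgrid[:420,:560];z=c["depth"]
    P=np.stack([(u-cx)/f*z,(v-cy)/f*z,z],-1);M=c2w(c,s)
    return P@M[:3,:3].T+M[:3,3]
def ray(c,u,v,h,s=None):
    f,cx,cy=K(c);M=c2w(c,s);d=M[:3,:3]@np.array([(u-cx)/f,(v-cy)/f,1]);o=M[:3,3]
    return o+d*(h-o[2])/d[2]
def proj(c,p,s=None):
    f,cx,cy=K(c);q=np.linalg.inv(c2w(c,s))@np.append(p,1);return np.array([f*q[0]/q[2]+cx,f*q[1]/q[2]+cy])
E
python3 - <<'E'
import pickle;from h import *
d=pickle.load(open("d0.pkl","rb"))
t=d["top"];sc=d["scene"]
a=cv2.resize(t["color"][170:310,130:330],None,fx=3,fy=3,interpolation=2)
cv2.imwrite("pics/b_top.png",a[:,:,::-1])
b=cv2.resize(sc["color"][150:300,270:470],None,fx=4,fy=4,interpolation=2)
cv2.imwrite("pics/b_sc.png",b[:,:,::-1])
b=cv2.resize(t["color"][190:270,290:460],None,fx=4,fy=4,interpolation=2)
cv2.imwrite("pics/b_cr.png",b[:,:,::-1])
P=cloud(t);Q=cloud(sc)
for n,c,(u,v) in [("tube",t,(241,240)),("peg",t,(156,259)),("cradle",t,(337,229)),("taken",t,(430,238))]:
    print(n,P[v,u],ray(t,u,v,0))
hsv=cv2.cvtColor(t["color"],cv2.COLOR_RGB2HSV)
for nm,W,c in(("top",P,t),("scene",Q,sc)):
    hsv=cv2.cvtColor(c["color"],cv2.COLOR_RGB2HSV)
    m=(hsv[...,0]>45)&(hsv[...,0]<75)&(hsv[...,1]>120)&(hsv[...,2]>60)
    n,l,st,ce=cv2.connectedComponentsWithStats(m.astype(np.uint8))
    for i in range(1,n):
        if st[i,4]>30:
            k=l==i;print(nm,"green",ce[i],st[i],np.median(W[k],0),W[k].min(0),W[k].max(0))
    m=(hsv[...,0]>100)&(hsv[...,0]<125)&(hsv[...,1]>150)&(hsv[...,2]>60)
    n,l,st,ce=cv2.connectedComponentsWithStats(m.astype(np.uint8))
    for i in range(1,n):
        if st[i,4]>25: k=l==i;print(nm,"blue",ce[i],st[i],np.median(W[k],0),W[k].min(0),W[k].max(0))
E
```

```text
tube [0.53286334 0.12222043 0.00662677] [0.53333106 0.12315279 0.        ]
peg [0.48613601 0.33333497 0.03832017] [0.48706898 0.34731073 0.        ]
cradle [ 0.55695342 -0.12690494  0.01053192] [ 0.55795594 -0.12806728  0.        ]
taken [ 0.52297705 -0.32534549  0.11377725] [ 0.53070927 -0.36482255  0.        ]
top green [416.13846154 240.3       ] [409 229  21  22 130] [ 0.52168875 -0.32186128  0.01402175] [ 0.49973709 -0.35916516  0.00428864] [ 0.55364087 -0.3070007   0.01949806]
top green [157.36296296 258.5962963 ] [146 248  21  22 270] [0.48660537 0.33762538 0.01390093] [0.46104651 0.31696942 0.00348515] [0.51568868 0.37034533 0.0536587 ]
top blue [ 72.56856187 155.52257525] [  44  135   59   43 1196] [0.74528151 0.53247873 0.09573285] [ 4.62706551e-01 -1.76328526e-02  3.75466769e-05] [0.79863393 0.60761868 1.0006392 ]
top blue [351.27058824 222.84705882] [348 211  10  24  85] [ 0.56990357 -0.15940839  0.04123439] [ 0.53964881 -0.17040145  0.00780988] [ 0.60087312 -0.15093486  0.05438535]
top blue [323.65 230.7 ] [320 219  10  24  80] [ 0.55089283 -0.08933706  0.04021229] [ 0.5
[... 751 characters left out ...]
36261 ]
scene blue [141.41486486  50.63108108] [121  37  42  27 740] [-0.76648328 -1.70470169 -0.12708894] [-0.90647381 -1.86917747 -0.20278202] [1.2378395  0.33752734 0.6436261 ]
scene blue [228.05970149 203.23880597] [224 194   8  20  67] [ 0.55936414 -0.16293201  0.03916841] [ 0.54214702 -0.17143591  0.01497136] [ 0.59553208 -0.15027183  0.05398155]
scene blue [255.85714286 206.44444444] [253 197   6  21  63] [ 0.54040088 -0.09303919  0.03990629] [ 0.52364691 -0.10199533  0.01852066] [ 0.5772876  -0.08053986  0.05493089]
scene blue [536.22685185 369.83899177] [ 505  349   55   45 1944] [0.77460844 0.51102903 0.09782929] [0.72392914 0.33752734 0.02088705] [1.2378395  0.54952183 0.6436261 ]
```

View pics/b_top.png

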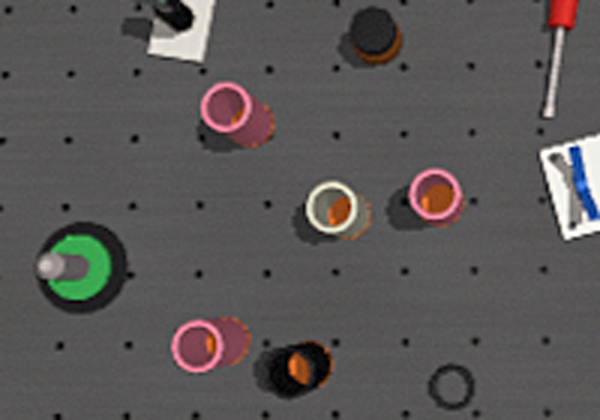

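View pics/b_sc.png

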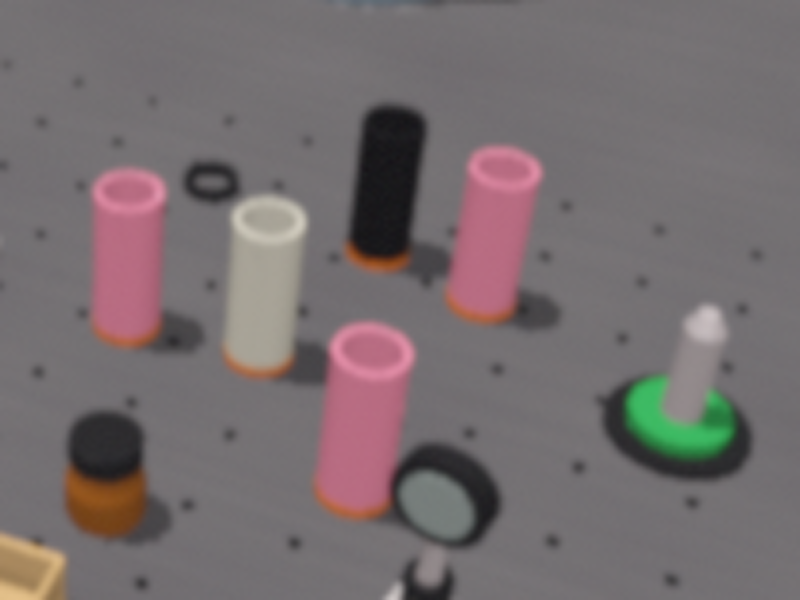

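View pics/b_cr.png

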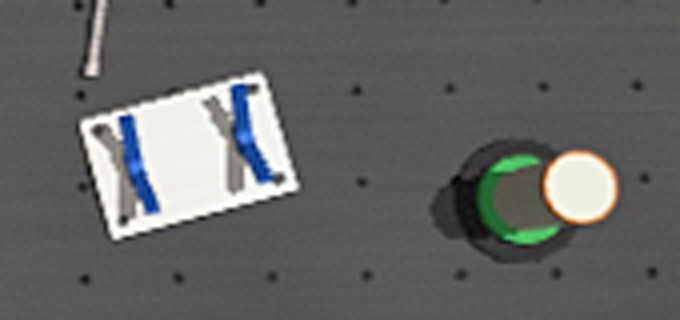

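The crops confirm it: the white, hollow tube with its mouth up and the orange disc below stands among pink look-alikes. The free peg is the bare post on the green collar at top (156,259). Now the measurements.

Run:
```python
import pickle;from h import *
d=pickle.load(open("d0.pkl","rb"))
t=d["top"];sc=d["scene"];np.set_printoptions(precision=4,suppress=True)
print("topcam",c2w(t)[:3,3],"scenecam",c2w(sc)[:3,3])
for nm,c in(("top",t),("sc",sc)):
    P=cloud(c)
    # bench check
    print(nm,"bench z",np.median(P[200:300,130:400,2]))
    boxes={"tube":(.53,.12,.06),"peg":(.49,.345,.05),"taken":(.53,-.34,.06),"cradle":(.56,-.125,.09),"all":(.6,0,1)}
    for z0,z1 in((.09,.11),):
        m=((P[...,2]>z0)&(P[...,2]<z1)&(P[...,0]<.9)&(P[...,0]>.2)&(abs(P[...,1])<.5)).astype(np.uint8)
        n,l,st,ce=cv2.connectedComponentsWithStats(m)
        for i in range(1,n):
            if st[i,4]>15:
                q=P[l==i];(cx,cy),r=cv2.minEnclosingCircle(q[:,:2].astype(np.float32));print(" z~.1",ce[i],st[i,4],(round(cx,4),round(cy,4)),round(r,4),q[:,2].max(),c["color"][l==i].mean(0))
    # peg
    m=(abs(P[...,0]-.487)<.035)&(abs(P[...,1]-.345)<.035)&(P[...,2]>.03)&(P[...,2]<.1)
    q=P[m];print("peg pts",len(q),q.mean(0),np.percentile(q,5,0),np.percentile(q,95,0))
    m=(abs(P[...,0]-.487)<.06)&(abs(P[...,1]-.345)<.06)&(P[...,2]>.011)&(P[...,2]<.019)
    q=P[m];print("collar",cv2.minEnclosingCircle(q[:,:2].astype(np.float32)))
    m=(abs(P[...,0]-.56)<.08)&(abs(P[...,1]+.125)<.09)&(P[...,2]>.007)&(P[...,2]<.07)
    q=P[m];b=cv2.minAreaRect(q[:,:2].astype(np.float32));print("cradle",b)
    hsv=cv2.cvtColor(c["color"],cv2.COLOR_RGB2HSV)
    mb=m&(hsv[...,0]>100)&(hsv[...,0]<128)&(hsv[...,1]>120)
    q=P[mb];A=q[q[:,1]>-.125];B=q[q[:,1]<-.125]
    for x in(A,B):
        f=cv2.fitLine(x[:,:2].astype(np.float32),cv2.DIST_L2,0,.01,.01).ravel();print(" sup",f,"mid", (x.min(0)+x.max(0))/2)
# rim contour fits
for nm,c,mc in(("top",t,(241,240)),("sc",sc,(336,208))):
    f=c["color"];hsv=cv2.cvtColor(f,cv2.COLOR_RGB2HSV)
    P=cloud(c)
    m=(abs(P[...,0]-.53)<.05)&(abs(P[...,1]-.12)<.05)&(P[...,2]>.03)&(hsv[...,1]<110)&(hsv[...,2]>110)
    q=P[m];print(nm,"tube white",len(q),np.percentile(q,1,0),np.percentile(q,99,0))
```

```text
topcam [ 0.4627 -0.0176  1.0006] scenecam [1.2378 0.3375 0.6436]
top bench z -0.0004292254508211357
 z~.1 [ 90.     146.2676] 142 (0.7709, 0.498) 0.0278 0.10010229453387831 [ 42.9718  83.1479 135.0211]
 z~.1 [393.2105 161.0526] 19 (0.7093, -0.2574) 0.0167 0.10983986259431966 [51.4211 54.0526 52.7368]
 z~.1 [182.381  170.1429] 21 (0.7024, 0.2551) 0.0185 0.10988465626323562 [46.0476 48.0476 46.7619]
 z~.1 [204.699  205.8058] 103 (0.6103, 0.1973) 0.0199 0.10311880892396208 [206.8058 118.6602 137.8641]
 z~.1 [274.2022 234.5056] 89 (0.5379, 0.031) 0.0198 0.10234217778881338 [212.5618 125.6067 146.1461]
 z~.1 [239.8152 239.1848] 92 (0.5287, 0.1122) 0.0198 0.10301699346457238 [202.6522 198.7717 176.3152]
 z~.1 [424.975 238.3  ] 40 (0.5256, -0.3272) 0.018 0.10969899112709391 [84.175 81.55  72.325]
 z~.1 [195.1682 285.3925] 107 (0.4228, 0.2165) 0.0198 0.10304499236981901 [213.9626 123.1869 143.3925]
 z~.1 [225.9333 294.0952] 105 (0.402, 0.1449) 0.02 0.10235133242232064 [40.2381 34.6286 33.0762]
peg pts 118 [0.4867 0.3399 0.0671] [0.4783 0.334  0.036 ] [0.4958 0.3499 0.0847]
collar ((0.4870148
[... 1090 characters left out ...]
, 0.2561) 0.0223 0.10988742941190421 [92.6486 94.8176 94.0878]
 z~.1 [521.2968 361.8611] 475 (0.7724, 0.4974) 0.0282 0.10115443566451254 [ 59.4189 107.4653 162.3684]
peg pts 254 [0.4936 0.3421 0.0611] [0.4858 0.3324 0.0327] [0.4982 0.3516 0.0856]
collar ((0.4870298504829407, 0.3419666588306427), 0.02931930311024189)
cradle ((0.5832792520523071, -0.12094714492559433), (0.13270582258701324, 0.12391264736652374), 13.499255180358887)
 sup [ 0.9477  0.3192  0.5427 -0.093 ] mid [ 0.5502 -0.0918  0.0358]
 sup [ 0.9493  0.3144  0.5629 -0.1619] mid [ 0.5688 -0.1615  0.035 ]
top tube white 131 [0.5099 0.0927 0.0311] [0.5477 0.1307 0.1026]
sc tube white 578 [0.5116 0.0918 0.0315] [0.55   0.1295 0.1028]
```

```bash
cat >> h.py <<'E'
def tool_R(az,tilt):
    "x_t at azimuth az (deg), tool down tilted by tilt deg towards +y_t (az-90)"
    a=np.radians(az);x=np.array([np.cos(a),np.sin(a),0]);y=np.array([np.sin(a),-np.cos(a),0]);z=np.array([0,0,-1.])
    return R.from_matrix(np.stack([x,y,z],1))*R.from_euler('x',-tilt,degrees=True)
def inc(gp,az,tilt,s=None,ahead=.155):
    "increments taking the grasp point to gp"
    from rig import bot
    s=s or bot.get_state()
    Rt=tool_R(az,tilt);p=np.array(gp)-ahead*Rt.as_matrix()[:,2]
    R0=R.from_quat(s["tcp_rot"])
    return np.round(np.r_[R0.inv().apply(p-s["tcp_pos"])*1e3,(R0.inv()*Rt).as_rotvec(degrees=True)],1).tolist(),np.round(p,3)
def where(s=None):
    from rig import bot
    s=s or bot.get_state();Rm=R.from_quat(s["tcp_rot"]).as_matrix()
    print("t",round(float(s["t"]),2),"gp",np.round(s["tcp_pos"]+.155*Rm[:,2],4),"tcp",np.round(s["tcp_pos"],4),"az",round(np.degrees(np.arctan2(Rm[1,0],Rm[0,0])),1),"x_t z",round(Rm[2,0],3),"tilt",round(np.degrees(np.arctan2(-Rm[2,1],-Rm[2,2])),1) ,"q",np.round(s["qpos"],2),"F",np.round(s["wrist_force"],1),"op",round(float(s["opening"]),3))
E
python3 - <<'E'
from h import *
where();print(inc([.47,0,.35],-40,0))
where()
E
```

```text
t 0.15 gp [ 0.2195 -0.6111  0.2486] tcp [ 0.2196 -0.6114  0.4036] az -70.2 x_t z -0.002 tilt -0.0 q [ 1.13  0.38  0.04  1.6  -0.02  1.16 -0.05] F [ 1.  -0.5 -0.4] op 1.002
([-490.9, -442.3, -100.5, -0.0, 0.1, -30.2], array([0.47 , 0.   , 0.505]))
t 0.15 gp [ 0.2195 -0.6111  0.2486] tcp [ 0.2196 -0.6114  0.4036] az -70.2 x_t z -0.002 tilt -0.0 q [ 1.13  0.38  0.04  1.6  -0.02  1.16 -0.05] F [ 1.  -0.5 -0.4] op 1.002
```

Call:
jog_arm(increments=[[-491,-442,-100,0,0,-30],[-491,-442,-100,0,0,-30],[-491,-442,-100,0,0,-30],[-491,-442,-100,0,0,-30],[-491,-442,-100,0,0,-30],[-491,-442,-100,0,0,-30],[-491,-442,-100,0,0,-30],[-491,-442,-100,0,0,-30],[-491,-442,-100,0,0,-30],[-491,-442,-100,0,0,-30]], claw=1)

```text
t: 0.98
tcp_pos: [0.3756, -0.2282, 0.4671]
tcp_rot: [0.939, -0.344, -0.001, -0.001]
wrist_force: [1.6, 0.0, -0.1]
opening: 0.997
```

```bash
sed -i 's/arctan2(-Rm\[2,1\]/arctan2(Rm[2,1]/' h.py
python3 - <<'E'
from h import *
where();print(inc([.53,.12,.27],5,20));print(inc([.53,.1105,.2],5,55))
E
```

```text
t 0.98 gp [ 0.3755 -0.228   0.3121] tcp [ 0.3756 -0.2282  0.4671] az -40.3 x_t z -0.002 tilt -0.0 q [ 0.8  -0.07 -0.33  1.98 -0.02  1.22 -0.22] F [ 1.6  0.  -0.1] op 0.997
([-144.7, -402.8, 51.9, -19.0, 8.0, -44.8], array([0.525, 0.173, 0.416]))
([-190.9, -447.6, 178.8, -52.1, 21.8, -41.6], array([0.519, 0.237, 0.289]))
```

Call:
jog_arm(increments=[[-145,-403,52,-19,8,-45],[-145,-403,52,-19,8,-45],[-145,-403,52,-19,8,-45],[-145,-403,52,-19,8,-45],[-145,-403,52,-19,8,-45],[-145,-403,52,-19,8,-45],[-145,-403,52,-19,8,-45],[-145,-403,52,-19,8,-45],[-145,-403,52,-19,8,-45],[-145,-403,52,-19,8,-45]])

```text
t: 1.82
tcp_pos: [0.5197, 0.1592, 0.4171]
tcp_rot: [0.984, 0.045, 0.008, 0.174]
wrist_force: [0.6, -0.8, 0.2]
opening: 1.005
```

Run:
```python
from h import *
where();print(inc([.529,.1105,.2],5,55))
```

```text
t 1.82 gp [0.5245 0.1064 0.2714] tcp [0.5197 0.1592 0.4171] az 5.2 x_t z -0.0 tilt 20.0 q [ 0.22  0.3  -0.8   1.79  0.54  1.35 -0.66] F [ 0.6 -0.8  0.2] op 1.005
([5.3, -116.8, 93.9, -35.0, -0.1, 0.2], array([0.518, 0.237, 0.289]))
```

Call:
jog_arm(increments=[[5,-117,94,-35,0,0],[5,-117,94,-35,0,0],[5,-117,94,-35,0,0],[5,-117,94,-35,0,0],[5,-117,94,-35,0,0],[5,-117,94,-35,0,0],[5,-117,94,-35,0,0]])

```text
t: 2.4
tcp_pos: [0.5174, 0.2377, 0.2876]
tcp_rot: [0.886, 0.041, 0.02, 0.461]
wrist_force: [0.2, -0.6, -1.1]
opening: 0.999
```

Run:
```python
from h import *
from rig import bot,read_camera
import pickle
s=bot.get_state();where(s);print(inc([.529,.1105,.06],5,55,s))
d={n:read_camera(n) for n in("wrist","top")}
pickle.dump((s,d),open("d1.pkl","wb"))
cv2.imwrite("pics/c_w.png",np.hstack([d[n]["color"] for n in d])[:,:,::-1][:, :][::1])
im=np.hstack([d[n]["color"] for n in d]);cv2.imwrite("pics/c_w.png",cv2.resize(im,(800,300),interpolation=3)[:,:,::-1])
print(proj(d["wrist"],[.529,.1105,.1],s),proj(d["wrist"],[.529,.1105,0],s))
```

```text
t 2.4 gp [0.5288 0.1114 0.1985] tcp [0.5174 0.2377 0.2876] az 5.3 x_t z -0.002 tilt 54.9 q [-0.2   0.63 -0.62  1.77  0.97  1.72 -1.08] F [ 0.2 -0.6 -1.1] op 0.999
([0.8, -113.0, 80.3, -0.1, -0.2, 0.3], array([0.518, 0.237, 0.149]))
[274.48235407 109.72748425] [274.90252342 -17.88866929]
```

View pics/c_w.png

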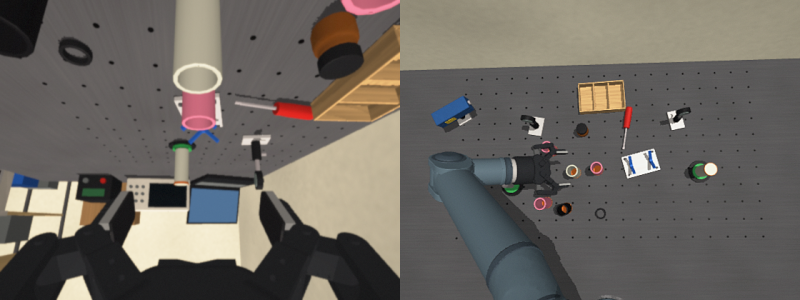

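Call:
jog_arm(increments=[[0,-28,20,0,0,0],[0,-56,40,0,0,0],[0,-80,57,0,0,0],[0,-100,71,0,0,0],[1,-110,78,0,0,0],[1,-113,80,0,0,0],[1,-113,80,0,0,0]])

```text
t: 3.08
tcp_pos: [0.5205, 0.2352, 0.1521]
tcp_rot: [0.887, 0.038, 0.021, 0.46]
wrist_force: [-0.8, -0.3, 0.6]
opening: 1.001
```

Run:
```python
from h import *
from rig import bot,read_camera
s=bot.get_state();where(s);print(inc([.529,.1105,.06],5,55,s))
d={n:read_camera(n) for n in("wrist","scene")}
im=np.hstack([d[n]["color"] for n in d]);cv2.imwrite("pics/d_w.png",cv2.resize(im,(800,300),interpolation=3)[:,:,::-1])
```

```text
t 3.08 gp [0.5318 0.109  0.0629] tcp [0.5205 0.2352 0.1521] az 5.0 x_t z 0.003 tilt 54.9 q [-0.24  0.84 -0.56  1.77  1.06  1.61 -1.25] F [-0.8 -0.3  0.6] op 1.001
([-2.4, -3.8, 0.2, -0.1, -0.1, -0.2], array([0.518, 0.237, 0.149]))
```

View pics/d_w.png

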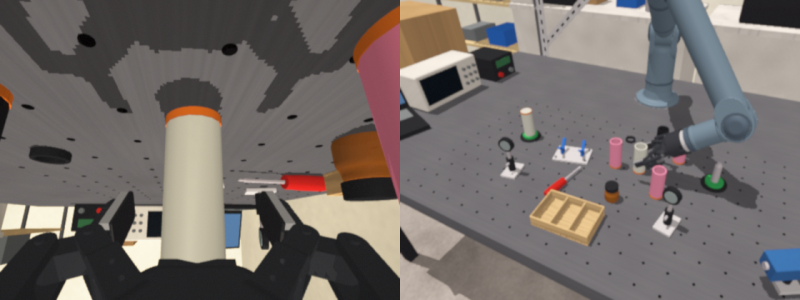

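The tube stands between the open fingers: in the wrist half of the picture its axis is at column 193 of 400, near the centre. I close on it.

Call:
jog_arm(increments=[[-2,-3,0,0,0,0],[-2,-3,0,0,0,0],[-2,-3,0,0,0,0],[-2,-3,0,0,0,0],[-2,-3,0,0,0,0],[-2,-3,0,0,0,0],[-2,-3,0,0,0,0],[-2,-3,0,0,0,0],[-2,-3,0,0,0,0],[-2,-3,0,0,0,0]], claw=0, force=45)

```text
t: 4.02
tcp_pos: [0.5187, 0.2381, 0.1515]
tcp_rot: [0.887, 0.038, 0.023, 0.46]
wrist_force: [-0.5, 1.3, 5.5]
opening: 0.458
```

Run:
```python
from h import *
from rig import bot
s=bot.get_state();where(s);print(inc([.529,.1105,.18],5,55,s),inc([.54,-.02,.22],10,20,s))
```

```text
t 4.02 gp [0.5304 0.112  0.0623] tcp [0.5187 0.2381 0.1515] az 5.1 x_t z 0.006 tilt 54.8 q [-0.25  0.85 -0.56  1.77  1.06  1.61 -1.25] F [-0.5  1.3  5.5] op 0.458
([-0.2, 96.6, -66.7, -0.2, -0.2, -0.2], array([0.518, 0.237, 0.269])) ([-4.8, 293.8, 45.3, 34.8, 2.8, -4.2], array([0.531, 0.032, 0.366]))
```

Opening 0.458 × 85 ≈ 39 mm, so the tube is gripped. I lift it.

Call:
jog_arm(increments=[[0,20,-14,0,0,0],[0,50,-35,0,0,0],[0,80,-56,0,0,0],[0,110,-76,0,0,0],[0,125,-86,0,0,0],[0,125,-86,0,0,0]])

```text
t: 4.52
tcp_pos: [0.5191, 0.2373, 0.3076]
tcp_rot: [0.888, 0.036, 0.026, 0.458]
wrist_force: [0.5, 0.2, -0.5]
opening: 0.46
```

Run:
```python
from h import *
from rig import bot,read_camera
s=bot.get_state();where(s);print(inc([.555,-.11,.26],14,-35,s))
d={n:read_camera(n) for n in("wrist","scene")}
im=np.hstack([d[n]["color"] for n in d]);cv2.imwrite("pics/e_w.png",cv2.resize(im,(800,300),interpolation=3)[:,:,::-1])
```

```text
t 4.52 gp [0.5314 0.1115 0.2179] tcp [0.5191 0.2373 0.3076] az 5.0 x_t z 0.014 tilt 54.6 q [-0.19  0.6  -0.63  1.76  0.97  1.73 -1.06] F [ 0.5  0.2 -0.5] op 0.46
([20.2, 317.4, 310.5, 89.5, 0.8, -9.9], array([ 0.577, -0.196,  0.387]))
```

View pics/e_w.png

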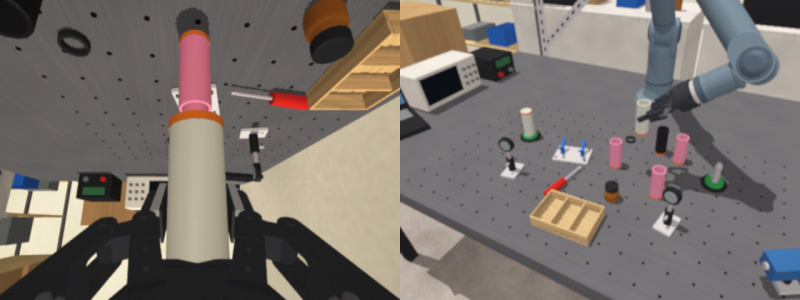

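```bash
cat >> h.py <<'E'
# grip 1: tube mid and mouth axis in tool frame, from the pose at grasp (t=4.02)
_R=R.from_quat([0.887,0.038,0.023,0.46]);_p=np.array([0.5187,0.2381,0.1515])
G1=(_R.inv().apply(np.array([.5304,.1105,.050])-_p),_R.inv().apply([0,0,1.]))
def inc_tube(mid,Rt,G,s=None):
    "increments so that tube mid reaches mid with tool orientation Rt"
    from rig import bot
    s=s or bot.get_state();R0=R.from_quat(s["tcp_rot"])
    p=np.array(mid)-Rt.apply(G[0])
    return np.round(np.r_[R0.inv().apply(p-s["tcp_pos"])*1e3,(R0.inv()*Rt).as_rotvec(degrees=True)],1).tolist()
def R_for_axis(axis,az,G):
    "tool R near tool_R(az,.) whose tube axis = axis exactly; x_t at azimuth az"
    a=np.array(axis,float);xw=np.array([np.cos(np.radians(az)),np.sin(np.radians(az)),0.])
    return R.align_vectors([a,xw],[G[1],[1,0,0]],weights=[100,1])[0]
def tubenow(G,s=None):
    from rig import bot
    s=s or bot.get_state();R0=R.from_quat(s["tcp_rot"]);print("tube mid",np.round(s["tcp_pos"]+R0.apply(G[0]),4),"axis",np.round(R0.apply(G[1]),3))
CR=np.array([.559,-.127,.055])
def az(d): return np.array([np.cos(np.radians(d)),np.sin(np.radians(d)),0])
E
python3 - <<'E'
from h import *
print(G1);Rt=R_for_axis(az(-76),14,G1);print(inc_tube([.559,-.127,.2],Rt,G1))
E
```

```text
(array([-0.00023684, -0.00918638,  0.16320678]), array([ 0.00584   ,  0.81750841, -0.57588705]))
[24.6, 289.2, 365.9, 89.7, 1.2, -9.5]
```

Call:
jog_arm(increments=[[25,289,366,90,1,-9],[25,289,366,90,1,-9],[25,289,366,90,1,-9],[25,289,366,90,1,-9],[25,289,366,90,1,-9],[25,289,366,90,1,-9],[25,289,366,90,1,-9],[25,289,366,90,1,-9],[25,289,366,90,1,-9],[25,289,366,90,1,-9]])

```text
t: 5.45
tcp_pos: [0.5753, -0.1781, 0.3233]
tcp_rot: [0.984, 0.098, -0.025, -0.146]
wrist_force: [0.8, 0.2, -1.8]
opening: 0.464
```

Run:
```python
from h import *
where();tubenow(G1);Rt=R_for_axis(az(-76),14,G1);print(inc_tube([.559,-.127,.18],Rt,G1))
```

```text
t 5.45 gp [ 0.5634 -0.1344  0.1751] tcp [ 0.5753 -0.1781  0.3233] az 11.6 x_t z -0.02 tilt -17.0 q [ 0.93  0.58 -0.84  1.7   0.16  1.17  0.28] F [ 0.8  0.2 -1.8] op 0.464
tube mid [ 0.5608 -0.1235  0.1699] axis [ 0.202 -0.928  0.312]
[-1.5, 50.4, 0.5, 18.1, 0.1, -2.4]
```

Call:
jog_arm(increments=[[-1,50,0,18,0,-2],[-1,50,0,18,0,-2],[-1,50,0,18,0,-2],[-1,50,0,18,0,-2],[-1,50,0,18,0,-2]])

```text
t: 5.87
tcp_pos: [0.5829, -0.2256, 0.3057]
tcp_rot: [0.947, 0.109, -0.039, -0.3]
wrist_force: [0.3, 0.5, -0.8]
opening: 0.461
```

Run:
```python
from h import *
from rig import bot,read_camera
import pickle
s=bot.get_state();where(s);tubenow(G1,s);Rt=R_for_axis(az(-76),14,G1);print(inc_tube([.559,-.127,.09],Rt,G1,s))
d={n:read_camera(n) for n in("wrist","top","scene")}
pickle.dump((s,d),open("d2.pkl","wb"))
a=d["top"]["color"][150:300,260:460];b=d["scene"]["color"][130:280,140:340]
im=np.hstack([cv2.resize(x,(400,300),interpolation=2) for x in(a,b)])
w=cv2.resize(d["wrist"]["color"],(400,300));im=np.vstack([im,np.hstack([w,w*0])])
cv2.imwrite("pics/f.png",im[:,:,::-1])
```

```text
t 5.87 gp [ 0.5614 -0.139   0.179 ] tcp [ 0.5829 -0.2256  0.3057] az 13.3 x_t z -0.008 tilt -35.2 q [ 1.03  0.75 -0.89  1.58  0.01  1.33  0.44] F [ 0.3  0.5 -0.8] op 0.461
tube mid [ 0.5583 -0.1271  0.1775] axis [ 0.235 -0.972 -0.   ]
[1.0, 50.4, 71.5, -0.0, 0.1, -0.6]
```

View pics/f.png

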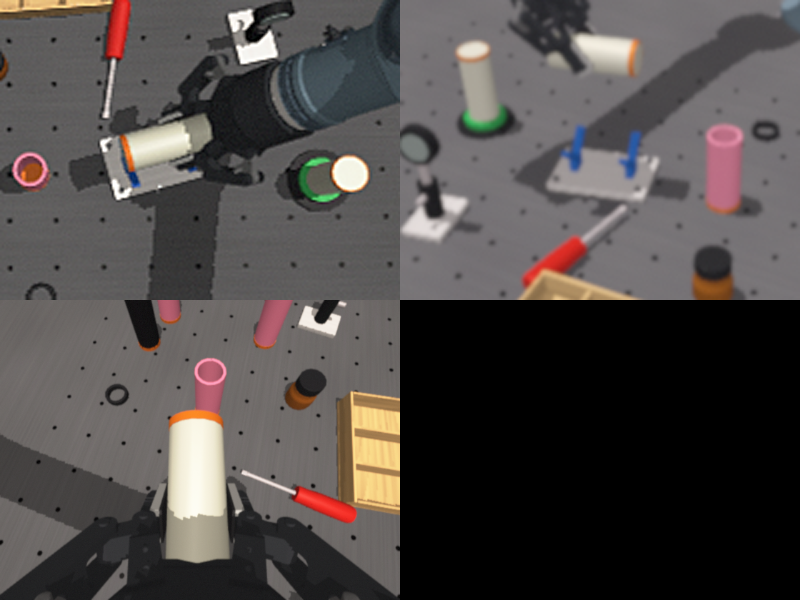

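The tube is level over the cradle with its mouth toward the dry tube; the orange closed end is at (127,153) in the top crop. I check its real pose from depth before lowering.

Run:
```python
from h import *
import pickle
s,d=pickle.load(open("d2.pkl","rb"));np.set_printoptions(precision=4,suppress=True)
for n in d:
    c=d[n];P=cloud(c,s);hsv=cv2.cvtColor(c["color"],cv2.COLOR_RGB2HSV)
    near=(np.linalg.norm(P[...,:2]-[.558,-.127],axis=-1)<.09)&(P[...,2]>.145)&(P[...,2]<.215)
    w=near&(hsv[...,1]<70)&(hsv[...,2]>130)
    o=near&(hsv[...,0]<18)&(hsv[...,1]>150)&(hsv[...,2]>120)
    q=P[w];print(n,len(q),"white",q.min(0),q.max(0),"fit",cv2.fitLine(q.astype(np.float32),cv2.DIST_HUBER,0,.01,.01).ravel())
    q=P[o]
    if len(q): print("  orange",len(q),q.mean(0),q.min(0),q.max(0))
    # plate only, white low
    p=(np.linalg.norm(P[...,:2]-[.558,-.127],axis=-1)<.09)&(P[...,2]>.006)&(P[...,2]<.014)
    q=P[p]
    if len(q)>50: print("  plate",len(q),cv2.minAreaRect(q[:,:2].astype(np.float32)))
d=pickle.load(open("d0.pkl","rb"))
for n in("top","scene"):
    P=cloud(d[n]);p=(np.linalg.norm(P[...,:2]-[.558,-.127],axis=-1)<.085)&(P[...,2]>.006)&(P[...,2]<.016)&(d[n]["color"].min(-1)>90)
    print(n,cv2.minAreaRect(P[p][:,:2].astype(np.float32)))
```

```text
wrist 16281 white [ 0.531  -0.1721  0.1752] [ 0.5876 -0.0809  0.2063] fit [-0.2927  0.956  -0.022   0.5617 -0.138   0.1944]
  orange 800 [ 0.5482 -0.0823  0.1935] [ 0.5288 -0.0897  0.1825] [ 0.5674 -0.0754  0.199 ]
top 663 white [ 0.5301 -0.1642  0.1743] [ 0.5854 -0.0704  0.2047] fit [-0.2094  0.9777  0.0149  0.5543 -0.1104  0.195 ]
  orange 51 [ 0.5459 -0.0785  0.1925] [ 0.5283 -0.0845  0.179 ] [ 0.5644 -0.0721  0.1981]
  plate 561 ((0.5740222334861755, -0.11668124794960022), (0.1142115592956543, 0.11630751192569733), 14.247496604919434)
scene 549 white [ 0.5291 -0.1686  0.1603] [ 0.5915 -0.0731  0.2059] fit [-0.2993  0.9467  0.1193  0.5685 -0.1122  0.1904]
  orange 19 [ 0.5611 -0.0749  0.1886] [ 0.5479 -0.0784  0.1699] [ 0.5665 -0.0733  0.199 ]
  plate 866 ((0.5765042304992676, -0.1228853091597557), (0.1183054968714714, 0.12605595588684082), 12.007573127746582)
top ((0.5738022923469543, -0.12146264314651489), (0.11151521652936935, 0.12345365434885025), 14.051785469055176)
scene ((0.5730615258216858, -0.12340006232261658), (0.1116897389292717, 0.12391264736652374), 13.499255180358887)
```

Call:
jog_arm(increments=[[1,20,28,0,0,0],[1,40,57,0,0,0],[1,50,72,0,0,0],[1,55,78,0,0,0],[1,55,78,0,0,0]])

```text
t: 6.43
tcp_pos: [0.5836, -0.2219, 0.2117]
tcp_rot: [0.947, 0.112, -0.04, -0.299]
wrist_force: [-0.3, 0.6, 0.3]
opening: 0.459
```

Run:
```python
from h import *
from rig import bot,read_camera
s=bot.get_state();where(s);tubenow(G1,s);Rt=R_for_axis(az(-75.7),14.3,G1);print(inc_tube([.5593,-.128,.056],Rt,G1,s),inc_tube([.5593,-.128,.053],Rt,G1,s))
```

```text
t 6.43 gp [ 0.5615 -0.1356  0.0848] tcp [ 0.5836 -0.2219  0.2117] az 13.7 x_t z -0.008 tilt -35.1 q [ 0.99  0.86 -0.83  1.62  0.08  1.2   0.46] F [-0.3  0.6  0.3] op 0.459
tube mid [ 0.5584 -0.1238  0.0834] axis [ 0.242 -0.97   0.002]
[-0.4, 19.5, 20.0, 0.1, 0.2, -0.5] [-0.4, 21.2, 22.4, 0.1, 0.2, -0.5]
```

Call:
jog_arm(increments=[[0,6,6,0,0,0],[0,12,12,0,0,0],[0,16,16,0,0,0],[0,19,19,0,0,0],[0,20,20,0,0,0],[0,20,20,0,0,0]])

```text
t: 6.93
tcp_pos: [0.5846, -0.2271, 0.1848]
tcp_rot: [0.947, 0.112, -0.04, -0.299]
wrist_force: [-3.0, -1.6, 4.1]
opening: 0.458
```

Run:
```python
from h import *
from rig import bot,read_camera
s=bot.get_state();where(s);tubenow(G1,s);Rt=R_for_axis(az(-75.7),14.3,G1);print(inc_tube([.5593,-.128,.0545],Rt,G1,s))
d={n:read_camera(n) for n in("top","scene")}
a=d["top"]["color"][150:300,260:460];b=d["scene"]["color"][130:280,140:340]
im=np.hstack([cv2.resize(x,(400,300),interpolation=2) for x in(a,b)])
cv2.imwrite("pics/g.png",im[:,:,::-1])
```

```text
t 6.93 gp [ 0.5624 -0.1407  0.0581] tcp [ 0.5846 -0.2271  0.1848] az 13.7 x_t z -0.009 tilt -35.1 q [ 0.98  0.9  -0.81  1.61  0.1   1.18  0.47] F [-3.  -1.6  4.1] op 0.458
tube mid [ 0.5592 -0.1289  0.0566] axis [ 0.242 -0.97   0.   ]
[-0.3, 0.6, 2.2, 0.0, 0.2, -0.5]
```

View pics/g.png

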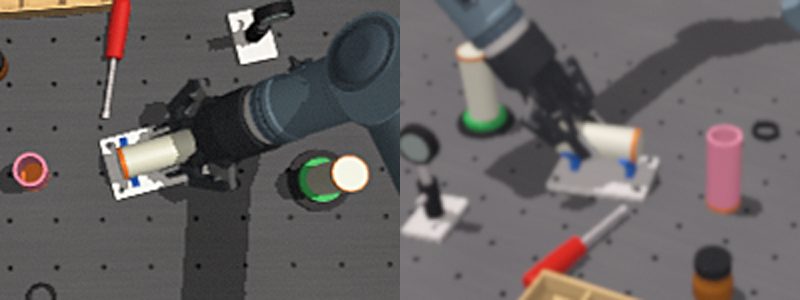

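Slight contact with the Vs (about 5 N). I go one millimetre further down and then let go.

Call:
jog_arm(increments=[[0,0,1,0,0,0],[0,0,1,0,0,0],[0,0,1,0,0,0]])

```text
t: 7.28
tcp_pos: [0.5845, -0.227, 0.1848]
tcp_rot: [0.947, 0.112, -0.04, -0.299]
wrist_force: [-3.1, -2.1, 4.9]
opening: 0.456
```

Call:
jog_arm(increments=[[0,0,0,0,0,0],[0,0,0,0,0,0],[0,0,0,0,0,0],[0,0,0,0,0,0],[0,0,0,0,0,0],[0,0,0,0,0,0],[0,0,0,0,0,0],[0,0,0,0,0,0]], claw=0.85)

```text
t: 7.95
tcp_pos: [0.5845, -0.227, 0.1848]
tcp_rot: [0.947, 0.112, -0.04, -0.299]
wrist_force: [0.8, 0.4, -0.3]
opening: 0.85
```

Run:
```python
from h import *
from rig import bot,read_camera
s=bot.get_state();where(s)
print(inc([.5624,-.1407,.19],14,-35,s))
```

```text
t 7.95 gp [ 0.5624 -0.1406  0.0579] tcp [ 0.5845 -0.227   0.1848] az 13.7 x_t z -0.008 tilt -35.1 q [ 0.98  0.9  -0.81  1.61  0.1   1.17  0.47] F [ 0.8  0.4 -0.3] op 0.85
([-1.7, -76.1, -108.1, -0.1, 0.2, -0.5], array([ 0.584, -0.227,  0.317]))
```

Released. I back straight up and look.

Call:
jog_arm(increments=[[0,-18,-26,0,0,0],[0,-42,-60,0,0,0],[0,-66,-94,0,0,0],[0,-76,-108,0,0,0],[0,-76,-108,0,0,0]])

```text
t: 8.37
tcp_pos: [0.5879, -0.2259, 0.3233]
tcp_rot: [0.947, 0.114, -0.035, -0.297]
wrist_force: [0.4, -0.3, 0.4]
opening: 0.848
```

Run:
```python
from h import *
from rig import bot,read_camera
import pickle
s=bot.get_state();where(s)
d={n:read_camera(n) for n in("wrist","top","scene")}
pickle.dump((s,d),open("d3.pkl","wb"))
a=d["top"]["color"][150:300,260:460];b=d["scene"]["color"][130:280,140:340]
im=np.hstack([cv2.resize(x,(400,300),interpolation=2) for x in(a,b)])
w=cv2.resize(d["wrist"]["color"],(400,300));im=np.vstack([im,np.hstack([w,w*0])])
cv2.imwrite("pics/i.png",im[:,:,::-1])
np.set_printoptions(precision=4,suppress=True)
for n in d:
    c=d[n];P=cloud(c,s);hsv=cv2.cvtColor(c["color"],cv2.COLOR_RGB2HSV)
    near=(np.linalg.norm(P[...,:2]-[.558,-.127],axis=-1)<.09)&(P[...,2]>.04)&(P[...,2]<.085)
    w=near&(hsv[...,1]<70)&(hsv[...,2]>130)
    o=near&(hsv[...,0]<18)&(hsv[...,1]>150)&(hsv[...,2]>120)
    q=P[w];u=az(-75.7);print(n,len(q),"top z",np.percentile(q[:,2],99),"along",np.percentile((q-CR)@u,[1,99]),"across",np.percentile((q-CR)@az(14.3),[1,99]))
    q=P[o];print("  orange",len(q),np.percentile((q-CR)@u,[5,50,95]) if len(q) else "")
print(inc([.559,-.125,.19],14,35,s))
```

```text
t 8.37 gp [ 0.567 -0.14   0.196] tcp [ 0.5879 -0.2259  0.3233] az 13.7 x_t z 0.0 tilt -34.8 q [ 1.03  0.73 -0.9   1.56  0.01  1.35  0.43] F [ 0.4 -0.3  0.4] op 0.848
wrist 4761 top z 0.07688739168263736 along [-0.0394  0.0522] across [-0.0185  0.0203]
  orange 212 [-0.046  -0.0439 -0.0417]
top 474 top z 0.07639466581249468 along [-0.0451  0.0478] across [-0.0189  0.0189]
  orange 37 [-0.049  -0.0468 -0.044 ]
scene 608 top z 0.07824080964228591 along [-0.0477  0.0502] across [-0.0104  0.0218]
  orange 14 [-0.0478 -0.046  -0.0445]
([-4.7, -155.6, 115.8, -69.8, -0.0, -0.3], array([ 0.537, -0.039,  0.317]))
```

View pics/i.png

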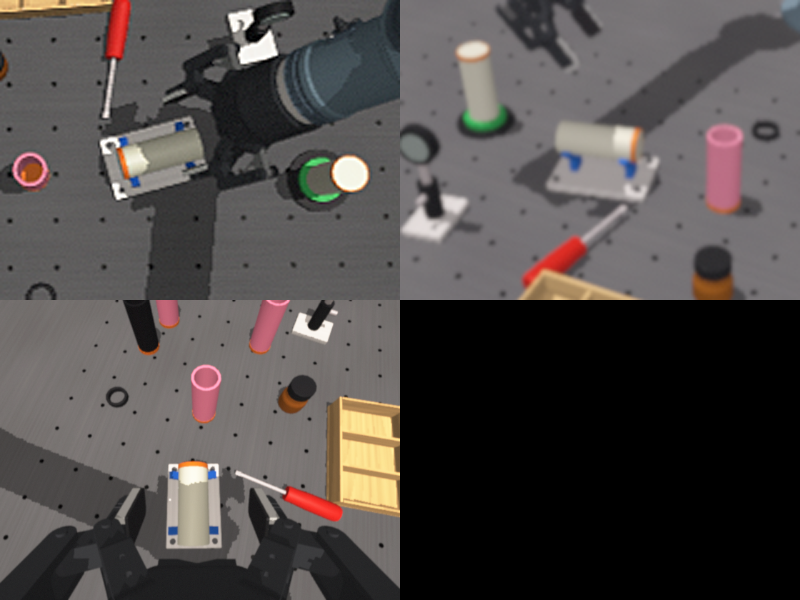

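The picture shows the tube lying across both blue Vs: top crop, orange end at (127,160), mouth at (203,143). Its mid is within about 1 mm of the cradle axis and the fingers are clear of it. Next I tilt the tool the other way for the second grasp.

Run:
```python
from h import *
print(inc(CR-.006*az(-75.7)+[0,0,.12],14.3,40))
```

```text
([-2.7, -158.1, 138.1, -75.1, 0.6, -0.6], array([ 0.533, -0.025,  0.294]))
```

Call:
jog_arm(increments=[[-3,-158,138,-75,1,-1],[-3,-158,138,-75,1,-1],[-3,-158,138,-75,1,-1],[-3,-158,138,-75,1,-1],[-3,-158,138,-75,1,-1],[-3,-158,138,-75,1,-1],[-3,-158,138,-75,1,-1],[-3,-158,138,-75,1,-1],[-3,-158,138,-75,1,-1],[-3,-158,138,-75,1,-1]], claw=0.85)

```text
t: 9.35
tcp_pos: [0.5316, -0.025, 0.2922]
tcp_rot: [0.941, 0.12, 0.042, 0.313]
wrist_force: [-1.0, -0.5, 0.7]
opening: 0.852
```

Run:
```python
from h import *
where();print(inc(CR-.006*az(-75.7)+[0,0,.07],14.3,40))
```

```text
t 9.35 gp [ 0.5555 -0.1149  0.1682] tcp [ 0.5316 -0.025   0.2922] az 14.6 x_t z 0.003 tilt 36.9 q [ 0.3   0.37 -0.57  2.02  1.    1.08 -0.61] F [-1.  -0.5  0.7] op 0.852
([1.2, -29.1, 38.8, -3.1, -0.4, 0.2], array([ 0.533, -0.025,  0.244]))
```

Call:
jog_arm(increments=[[1,-14,19,-2,0,0],[1,-29,39,-3,0,0],[1,-29,39,-3,0,0],[1,-29,39,-3,0,0]])

```text
t: 9.68
tcp_pos: [0.531, -0.0253, 0.2407]
tcp_rot: [0.933, 0.121, 0.041, 0.337]
wrist_force: [0.1, -0.4, -0.3]
opening: 0.848
```

Run:
```python
from h import *
from rig import bot,read_camera
s=bot.get_state();where(s);print(inc(CR-.006*az(-75.7),14.3,40,s))
c=read_camera("wrist");cv2.imwrite("pics/j.png",c["color"][:,:,::-1])
u=az(-75.7)
print(proj(c,CR-.05*u+[0,0,.02],s),proj(c,CR+.05*u+[0,0,.02],s))
```

```text
t 9.68 gp [ 0.5556 -0.1213  0.1215] tcp [ 0.531  -0.0253  0.2407] az 14.7 x_t z -0.005 tilt 39.8 q [ 0.25  0.46 -0.53  2.04  1.13  1.08 -0.75] F [ 0.1 -0.4 -0.3] op 0.848
([2.3, -42.9, 51.4, -0.2, -0.0, 0.4], array([ 0.533, -0.025,  0.174]))
[279.28104705 148.58480742] [276.96533877 249.31026241]
```

View pics/j.png

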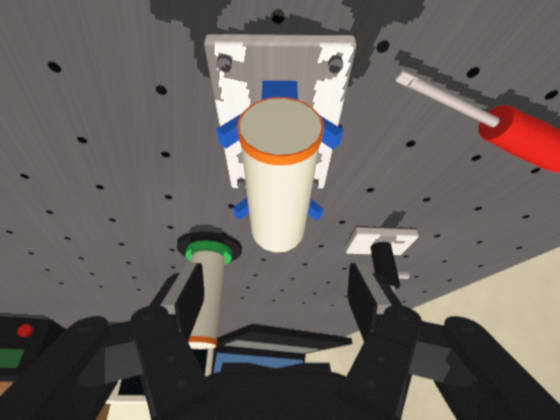

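The wrist view shows the tube centred between the fingers: closed end at (280,150), mouth end at (277,249), close to the prediction. I descend.

Call:
jog_arm(increments=[[1,-14,17,0,0,0],[2,-28,34,0,0,0],[2,-37,44,0,0,0],[2,-43,51,0,0,0],[2,-43,51,0,0,0]])

```text
t: 10.15
tcp_pos: [0.5337, -0.025, 0.175]
tcp_rot: [0.933, 0.12, 0.042, 0.337]
wrist_force: [-0.4, -0.4, 1.0]
opening: 0.85
```

Run:
```python
from h import *
from rig import bot,read_camera
s=bot.get_state();where(s);print(inc(CR-.006*az(-75.7),14.3,40,s))
d={n:read_camera(n) for n in("wrist","scene")}
im=np.hstack([cv2.resize(d["wrist"]["color"],(400,300)),cv2.resize(d["scene"]["color"][130:280,140:340],(400,300),interpolation=2)]);cv2.imwrite("pics/k.png",im[:,:,::-1])
```

```text
t 10.15 gp [ 0.5584 -0.1211  0.0559] tcp [ 0.5337 -0.025   0.175 ] az 14.6 x_t z -0.002 tilt 39.8 q [ 0.21  0.59 -0.49  2.04  1.24  1.05 -0.89] F [-0.4 -0.4  1. ] op 0.85
([-0.6, -1.3, 0.6, -0.2, -0.1, 0.3], array([ 0.533, -0.025,  0.174]))
```

View pics/k.png

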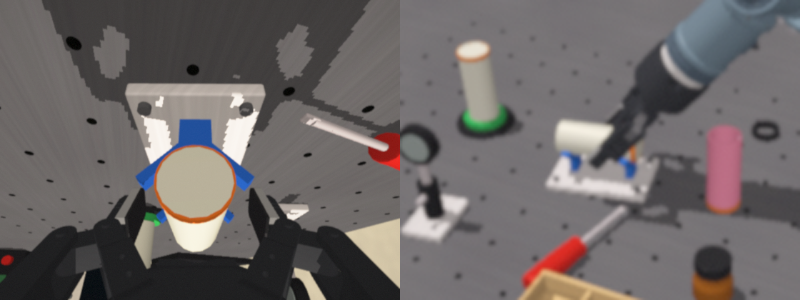

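Call:
jog_arm(increments=[[0,-1,0,0,0,0],[0,-1,0,0,0,0],[0,-1,0,0,0,0],[0,-1,0,0,0,0],[0,-1,0,0,0,0],[0,-1,0,0,0,0],[0,-1,0,0,0,0],[0,-1,0,0,0,0]], claw=0, force=45)

```text
t: 10.92
tcp_pos: [0.5339, -0.0243, 0.1767]
tcp_rot: [0.932, 0.119, 0.043, 0.339]
wrist_force: [-5.0, 0.8, 6.3]
opening: 0.455
```

Run:
```python
from h import *
from rig import bot
s=bot.get_state();where(s);print(s["tcp_pos"].tolist(),s["tcp_rot"].tolist());print(R.from_quat(s["tcp_rot"]).inv().apply([0,0,.12])*1000)
```

```text
t 10.92 gp [ 0.5589 -0.1207  0.0579] tcp [ 0.5339 -0.0243  0.1767] az 14.5 x_t z -0.0 tilt 40.0 q [ 0.21  0.59 -0.49  2.04  1.24  1.05 -0.89] F [-5.   0.8  6.3] op 0.455
[0.5339196590320843, -0.024264587702917076, 0.17671892312554116] [0.9322391564737398, 0.11878644356620024, 0.04310889197509554, 0.33905981683871605]
[-2.10990497e-02  7.70893415e+01 -9.19632154e+01]
```

Call:
jog_arm(increments=[[0,13,-15,0,0,0],[0,32,-38,0,0,0],[0,55,-65,0,0,0],[0,77,-92,0,0,0],[0,90,-107,0,0,0],[0,90,-107,0,0,0]])

```text
t: 11.42
tcp_pos: [0.5366, -0.0236, 0.3223]
tcp_rot: [0.932, 0.118, 0.049, 0.34]
wrist_force: [0.2, -0.2, -0.6]
opening: 0.454
```

```bash
cat >> h.py <<'E'
_R2=R.from_quat([0.93224,0.11879,0.04311,0.33906]);_p2=np.array([0.53392,-0.02426,0.17672])
G2=(_R2.inv().apply(CR+.001*az(-75.7)+[0,0,.0]-_p2),_R2.inv().apply(az(-75.7)))
PEG=np.array([.487,.3435,0])
E
python3 - <<'E'
from h import *
from rig import bot
s=bot.get_state();where(s);tubenow(G2,s)
Rt=R_for_axis([0,0,-1],15,G2);print(Rt.as_matrix(),inc_tube([.52,.1,.25],Rt,G2,s),inc_tube(PEG+[0,0,.24],Rt,G2,s))
E
```

```text
t 11.42 gp [ 0.5631 -0.12    0.2038] tcp [ 0.5366 -0.0236  0.3223] az 14.6 x_t z 0.011 tilt 40.2 q [ 0.29  0.33 -0.57  1.99  1.01  1.14 -0.59] F [ 0.2 -0.2 -0.6] op 0.454
tube mid [ 0.5636 -0.1273  0.2009] axis [ 0.249 -0.968  0.003]
[[ 0.96591886  0.16908006 -0.19599157]
 [ 0.25881718 -0.61976846  0.74087835]
 [ 0.00379836 -0.76635435 -0.64240686]] [17.4, 20.5, -27.5, 90.2, -0.5, -0.4] [46.9, -172.6, -176.9, 90.2, -0.5, -0.4]
```

Call:
jog_arm(increments=[[47,-173,-177,90,-1,0],[47,-173,-177,90,-1,0],[47,-173,-177,90,-1,0],[47,-173,-177,90,-1,0],[47,-173,-177,90,-1,0],[47,-173,-177,90,-1,0],[47,-173,-177,90,-1,0],[47,-173,-177,90,-1,0],[47,-173,-177,90,-1,0],[47,-173,-177,90,-1,0]])

```text
t: 12.25
tcp_pos: [0.5195, 0.2267, 0.3462]
tcp_rot: [0.954, 0.122, -0.036, -0.272]
wrist_force: [0.9, 0.1, -2.0]
opening: 0.456
```

Run:
```python
from h import *
from rig import bot
s=bot.get_state();where(s);tubenow(G2,s)
Rt=R_for_axis([0,0,-1],15,G2);print(inc_tube(PEG+[0,0,.24],Rt,G2,s))
```

```text
t 12.25 gp [0.4984 0.3059 0.2146] tcp [0.5195 0.2267 0.3462] az 14.7 x_t z -0.003 tilt -31.9 q [ 0.54  0.56 -1.1   1.85 -0.06  0.89 -0.17] F [ 0.9  0.1 -2. ] op 0.456
tube mid [0.4968 0.3061 0.2069] axis [ 0.073 -0.303 -0.95 ]
[-0.1, 0.2, -0.7, 18.1, 0.1, -0.5]
```

Call:
jog_arm(increments=[[0,0,0,7,0,0],[0,0,0,14,0,0],[0,0,-1,18,0,0],[0,0,-1,18,0,0],[0,0,-1,18,0,0]])

```text
t: 12.67
tcp_pos: [0.5199, 0.2252, 0.3455]
tcp_rot: [0.9, 0.114, -0.056, -0.418]
wrist_force: [-0.5, -0.3, -1.3]
opening: 0.456
```

Run:
```python
from h import *
from rig import bot,read_camera
import pickle
s=bot.get_state();where(s);tubenow(G2,s)
Rt=R_for_axis([0,0,-1],15,G2);print(inc_tube(PEG+[0,0,.17],Rt,G2,s))
d={n:read_camera(n) for n in("wrist","top","scene")}
pickle.dump((s,d),open("d4.pkl","wb"))
a=d["top"]["color"][160:310,100:300];b=d["scene"]["color"][110:290,340:560]
im=np.hstack([cv2.resize(x,(400,300),interpolation=2) for x in(a,b)])
w=cv2.resize(d["wrist"]["color"],(400,300));im=np.vstack([im,np.hstack([w,w*0])])
cv2.imwrite("pics/l.png",im[:,:,::-1])
```

```text
t 12.67 gp [0.4896 0.3398 0.2456] tcp [0.5199 0.2252 0.3455] az 14.6 x_t z -0.005 tilt -49.9 q [ 0.67  0.73 -1.25  1.87 -0.23  0.85 -0.02] F [-0.5 -0.3 -1.3] op 0.456
tube mid [0.4874 0.3423 0.2385] axis [-0.007 -0.005 -1.   ]
[0.2, 51.9, 45.1, 0.2, -0.0, -0.6]
```

View pics/l.png

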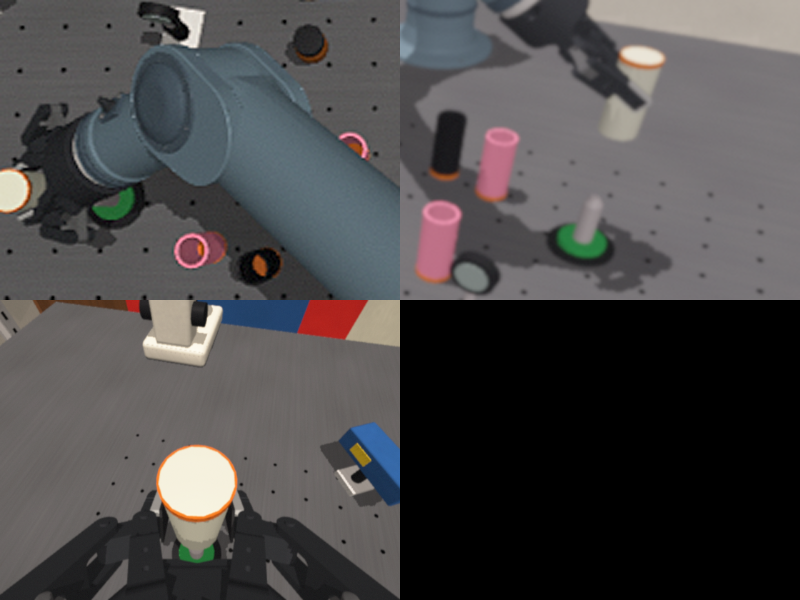

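```bash
cat > meas.py <<'E'
from h import *
import pickle
np.set_printoptions(precision=4,suppress=True)
def collar(c,n,s=None):
    hsv=cv2.cvtColor(c["color"],cv2.COLOR_RGB2HSV)
    m=(hsv[...,0]>45)&(hsv[...,0]<75)&(hsv[...,1]>110)&(hsv[...,2]>50)
    pts=[ray(c,u,v,.015,s)[:2] for v,u in zip(*np.nonzero(m)) if np.linalg.norm(ray(c,u,v,.015,s)[:2]-[.487,.3435])<.045]
    return cv2.minEnclosingCircle(np.array(pts,np.float32))
def disc(c,s,z):
    "closed end (white disc + orange edge) by colour, near the tube"
    P=cloud(c,s);hsv=cv2.cvtColor(c["color"],cv2.COLOR_RGB2HSV)
    near=(np.linalg.norm(P[...,:2]-[.487,.3435],axis=-1)<.05)&(abs(P[...,2]-z)<.012)&((hsv[...,2]>140)|(hsv[...,0]<18)&(hsv[...,1]>120))
    q=P[near];u=np.array([ray(c,x,y,z,s)[:2] for y,x in zip(*np.nonzero(near))],np.float32)
    zt=P[near&(hsv[...,1]<60)]
    return cv2.minEnclosingCircle(u),len(q),np.median(zt[:,2])
E
python3 - <<'E'
from meas import *
d0=pickle.load(open("d0.pkl","rb"));s,d=pickle.load(open("d4.pkl","rb"))
for n in("top","scene"):
    print(n,"collar",collar(d0[n],n),"disc",disc(d[n],s,.2885))
print("wrist disc",disc(d["wrist"],s,.2885))
# tube axis in scene: white silhouette
for n in("scene","wrist"):
    c=d[n];P=cloud(c,s);hsv=cv2.cvtColor(c["color"],cv2.COLOR_RGB2HSV)
    m=(np.linalg.norm(P[...,:2]-[.487,.3435],axis=-1)<.03)&(P[...,2]>.18)&(P[...,2]<.285)&(hsv[...,1]<80)&(hsv[...,2]>100)
    q=P[m];print(n,len(q),q.min(0),q.max(0))
    for a,b in((.185,.21),(.21,.235),(.235,.26),(.26,.285)):
        k=q[(q[:,2]>a)&(q[:,2]<b)]
        if len(k)>10:
            A=np.c_[2*k[:,:2],np.ones(len(k))];x=np.linalg.lstsq(A,(k[:,:2]**2).sum(1),rcond=None)[0];print(a,len(k),x[:2],np.sqrt(x[2]+x[:2]@x[:2]))
E
```

```text
top collar ((0.4879644215106964, 0.3423720896244049), 0.029493505135178566) disc (((0.4886314570903778, 0.3418031632900238), 0.02177184820175171), 391, np.float64(0.28583046583091054))
scene collar ((0.4918219745159149, 0.3421570956707001), 0.0329727828502655) disc (((0.500281810760498, 0.3429454565048218), 0.03207356110215187), 319, np.float64(0.2884147035407959))
wrist disc (((0.4907238483428955, 0.33927401900291443), 0.020928017795085907), 9615, np.float64(0.28658196552294396))
scene 731 [0.4859 0.3223 0.1881] [0.5166 0.3645 0.282 ]
0.185 210 [0.4888 0.3422] 0.01892570165428815
0.21 230 [0.4907 0.3427] 0.017849690454974955
0.235 101 [0.4999 0.3458] 0.015007846209746744
0.26 190 [0.4941 0.3431] 0.01563671809923866
wrist 3038 [0.4611 0.3205 0.1863] [0.5168 0.3576 0.285 ]
0.185 302 [0.4901 0.3404] 0.019623755210912527
0.21 509 [0.4901 0.3406] 0.01962583829436619
0.235 918 [0.4886 0.3463] 0.024887285418001955
0.26 1309 [0.4884 0.3472] 0.026041286991000168
```

Run:
```python
from h import *
Rt=R_for_axis([0,0,-1],15,G2);print(inc_tube([.4865,.3432,.145],Rt,G2))
```

```text
[-0.3, 73.5, 60.9, 0.3, 0.0, -0.4]
```

Call:
jog_arm(increments=[[0,16,13,0,0,0],[0,36,30,0,0,0],[0,54,45,0,0,0],[0,66,55,0,0,0],[0,73,61,0,0,0],[0,73,61,0,0,0],[0,73,61,0,0,0]])

```text
t: 13.4
tcp_pos: [0.5193, 0.2269, 0.2526]
tcp_rot: [0.9, 0.116, -0.055, -0.417]
wrist_force: [0.6, -0.5, -0.2]
opening: 0.455
```

Run:
```python
from meas import *
from rig import bot,read_camera
s=bot.get_state();where(s);tubenow(G2,s)
Rt=R_for_axis([0,0,-1],15,G2);print(inc_tube([.4865,.3432,.125],Rt,G2,s))
d={n:read_camera(n) for n in("wrist","top","scene")}
pickle.dump((s,d),open("d5.pkl","wb"))
for n in d: print(n,disc(d[n],s,.192))
for n in("scene","wrist"):
    c=d[n];P=cloud(c,s);hsv=cv2.cvtColor(c["color"],cv2.COLOR_RGB2HSV)
    m=(np.linalg.norm(P[...,:2]-[.487,.3435],axis=-1)<.03)&(P[...,2]>.092)&(P[...,2]<.12)&(hsv[...,1]<80)&(hsv[...,2]>100)
    k=P[m];A=np.c_[2*k[:,:2],np.ones(len(k))];x=np.linalg.lstsq(A,(k[:,:2]**2).sum(1),rcond=None)[0];print(n,"low",len(k),x[:2],np.sqrt(x[2]+x[:2]@x[:2]))
a=d["top"]["color"][160:310,100:300];b=d["scene"]["color"][170:290,380:540]
im=np.hstack([cv2.resize(x,(400,300),interpolation=2) for x in(a,b)])
w=cv2.resize(d["wrist"]["color"],(400,300));im=np.vstack([im,np.hstack([w,w*0])])
cv2.imwrite("pics/m.png",im[:,:,::-1])
```

```text
t 13.4 gp [0.489  0.3413 0.1525] tcp [0.5193 0.2269 0.2526] az 14.8 x_t z -0.001 tilt -49.8 q [ 0.6   0.85 -1.14  1.91 -0.17  0.72  0.05] F [ 0.6 -0.5 -0.2] op 0.455
tube mid [0.4869 0.3437 0.1454] axis [-0.004 -0.006 -1.   ]
[-0.5, 16.5, 12.8, 0.3, 0.0, -0.4]
wrist (((0.48973071575164795, 0.34184959530830383), 0.02204390987753868), 9782, np.float64(0.19349999066113707))
top (((0.48900464177131653, 0.3447172939777374), 0.021985070779919624), 310, np.float64(0.1928657557406077))
scene (((0.4948807954788208, 0.34266799688339233), 0.032453395426273346), 330, np.float64(0.19509905779501374))
scene low 196 [0.4894 0.3426] 0.018915519075738435
wrist low 353 [0.4896 0.3419] 0.019655389296751296
```

View pics/m.png

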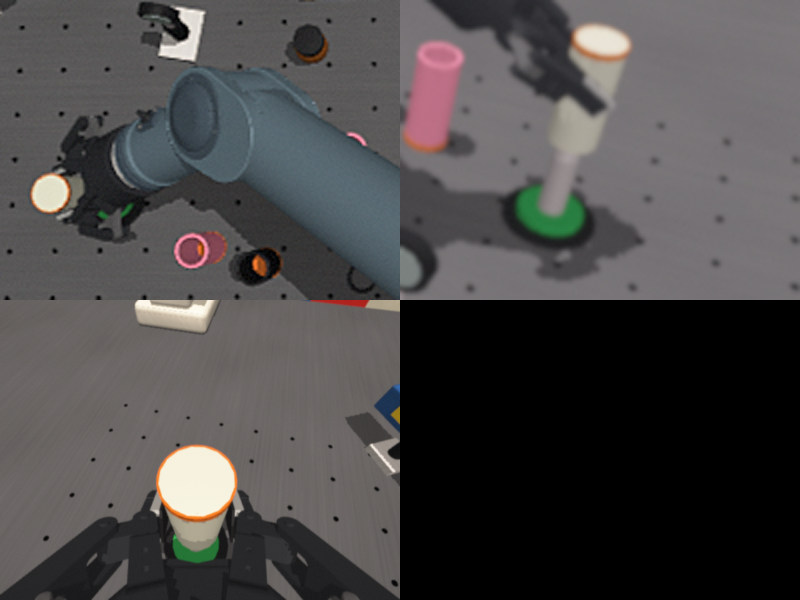

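The scene crop (top right) shows the tube mouth at (575,148), just over the peg tip at (568,160) and in line with it. I lower it slowly and watch the force.

Run:
```python
from h import *
Rt=R_for_axis([0,0,-1],15,G2);print(inc_tube([.486,.3430,.105],Rt,G2))
```

```text
[-1.6, 32.6, 26.4, 0.2, -0.1, -0.3]
```

Call:
jog_arm(increments=[[-1,4,3,0,0,0],[-1,10,8,0,0,0],[-1,16,13,0,0,0],[-1,22,18,0,0,0],[-1,28,23,0,0,0],[-1,32,26,0,0,0],[-1,32,26,0,0,0]])

```text
t: 14.13
tcp_pos: [0.5186, 0.2254, 0.2106]
tcp_rot: [0.9, 0.116, -0.055, -0.417]
wrist_force: [0.1, -0.2, -0.4]
opening: 0.454
```

Run:
```python
from meas import *
from rig import bot,read_camera
s=bot.get_state();where(s);tubenow(G2,s)
Rt=R_for_axis([0,0,-1],15,G2);print(inc_tube([.486,.3430,.075],Rt,G2,s))
d={n:read_camera(n) for n in("wrist","top","scene")}
for n in d: print(n,disc(d[n],s,.152))
```

```text
t 14.13 gp [0.4883 0.3398 0.1105] tcp [0.5186 0.2254 0.2106] az 14.7 x_t z -0.002 tilt -49.8 q [ 0.57  0.92 -1.09  1.91 -0.14  0.66  0.08] F [ 0.1 -0.2 -0.4] op 0.454
tube mid [0.4861 0.3423 0.1033] axis [-0.004 -0.006 -1.   ]
[0.1, 21.8, 18.8, 0.2, 0.0, -0.4]
wrist (((0.48945316672325134, 0.33975088596343994), 0.021436316892504692), 9669, np.float64(0.1514202738958857))
top (((0.48792189359664917, 0.342683345079422), 0.02165231853723526), 279, np.float64(0.15059755277863496))
scene (((0.4945030212402344, 0.34341931343078613), 0.02945091389119625), 301, np.float64(0.15372829185978737))
```

No contact: the force is about 0 N with the peg some 30 mm inside the tube. I carry on down.

Call:
jog_arm(increments=[[0,4,3,0,0,0],[0,9,8,0,0,0],[0,14,12,0,0,0],[0,18,16,0,0,0],[0,22,19,0,0,0],[0,22,19,0,0,0]])

```text
t: 14.78
tcp_pos: [0.5186, 0.226, 0.1819]
tcp_rot: [0.9, 0.116, -0.055, -0.417]
wrist_force: [-0.2, -0.8, -0.8]
opening: 0.458
```

Run:
```python
from meas import *
from rig import bot,read_camera
s=bot.get_state();where(s);tubenow(G2,s)
Rt=R_for_axis([0,0,-1],15,G2);print(inc_tube([.486,.3430,.067],Rt,G2,s))
d={n:read_camera(n) for n in("wrist","top","scene")}
for n in d: print(n,disc(d[n],s,.124))
b=d["scene"]["color"][190:280,390:510]
cv2.imwrite("pics/n.png",np.hstack([cv2.resize(b,(440,330),interpolation=2),cv2.resize(d["wrist"]["color"],(360,330))])[:,:,::-1])
```

```text
t 14.78 gp [0.4883 0.3405 0.0819] tcp [0.5186 0.226  0.1819] az 14.7 x_t z -0.001 tilt -49.8 q [ 0.55  0.96 -1.06  1.91 -0.12  0.63  0.1 ] F [-0.2 -0.8 -0.8] op 0.458
tube mid [0.4862 0.3429 0.0747] axis [-0.004 -0.005 -1.   ]
[-0.1, 6.4, 5.1, 0.2, -0.0, -0.4]
wrist (((0.48938602209091187, 0.34004172682762146), 0.021319979801774025), 9647, np.float64(0.1228037710163202))
top (((0.48730674386024475, 0.34300345182418823), 0.021546807140111923), 263, np.float64(0.12183956135427532))
scene (((0.49464988708496094, 0.3430212140083313), 0.028596606105566025), 291, np.float64(0.12484255021483326))
```

View pics/n.png

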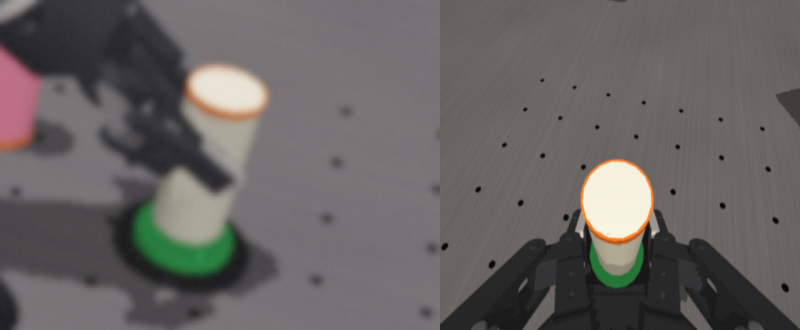

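The rim is about 8 mm above the collar. I go on in small steps.

Call:
jog_arm(increments=[[0,1,1,0,0,0],[0,3,2,0,0,0],[0,4,3,0,0,0],[0,5,4,0,0,0],[0,5,4,0,0,0]])

```text
t: 15.35
tcp_pos: [0.519, 0.2262, 0.1767]
tcp_rot: [0.899, 0.116, -0.054, -0.418]
wrist_force: [0.3, 0.5, 0.3]
opening: 0.458
```

Run:
```python
from h import *
where();tubenow(G2)
```

```text
t 15.35 gp [0.4889 0.3408 0.0768] tcp [0.519  0.2262 0.1767] az 14.7 x_t z 0.0 tilt -49.8 q [ 0.55  0.97 -1.06  1.91 -0.12  0.62  0.11] F [0.3 0.5 0.3] op 0.458
tube mid [0.4868 0.3432 0.0696] axis [-0.002 -0.004 -1.   ]
```

Call:
jog_arm(increments=[[0,1,1,0,0,0],[0,1.5,1.3,0,0,0],[0,2,1.6,0,0,0],[0,2,1.6,0,0,0]])

```text
t: 15.68
tcp_pos: [0.5191, 0.2264, 0.1747]
tcp_rot: [0.899, 0.116, -0.054, -0.418]
wrist_force: [-0.3, -1.5, 2.9]
opening: 0.454
```

Call:
jog_arm(increments=[[0,0.5,0.4,0,0,0],[0,1,0.8,0,0,0],[0,1,0.8,0,0,0]])

```text
t: 15.93
tcp_pos: [0.5193, 0.2267, 0.1745]
tcp_rot: [0.899, 0.117, -0.054, -0.419]
wrist_force: [-0.7, -3.3, 5.8]
opening: 0.455
```

Run:
```python
from meas import *
from rig import bot,read_camera
s=bot.get_state();where(s);tubenow(G2,s)
d={n:read_camera(n) for n in("wrist","top","scene")}
for n in d: print(n,disc(d[n],s,.116))
b=d["scene"]["color"][190:280,390:510]
cv2.imwrite("pics/o.png",cv2.resize(b,(720,540),interpolation=2)[:,:,::-1])
```

```text
t 15.93 gp [0.4891 0.3414 0.0748] tcp [0.5193 0.2267 0.1745] az 14.8 x_t z 0.0 tilt -50.0 q [ 0.55  0.98 -1.06  1.91 -0.11  0.62  0.11] F [-0.7 -3.3  5.8] op 0.455
tube mid [0.4869 0.3439 0.0676] axis [-0.003 -0.002 -1.   ]
wrist (((0.4895739257335663, 0.3412751257419586), 0.021544797345995903), 9698, np.float64(0.1158163862824073))
top (((0.48825618624687195, 0.34411489963531494), 0.021331535652279854), 256, np.float64(0.11403508858242395))
scene (((0.49570414423942566, 0.34392791986465454), 0.029165437445044518), 292, np.float64(0.11635341170787461))
```

View pics/o.png

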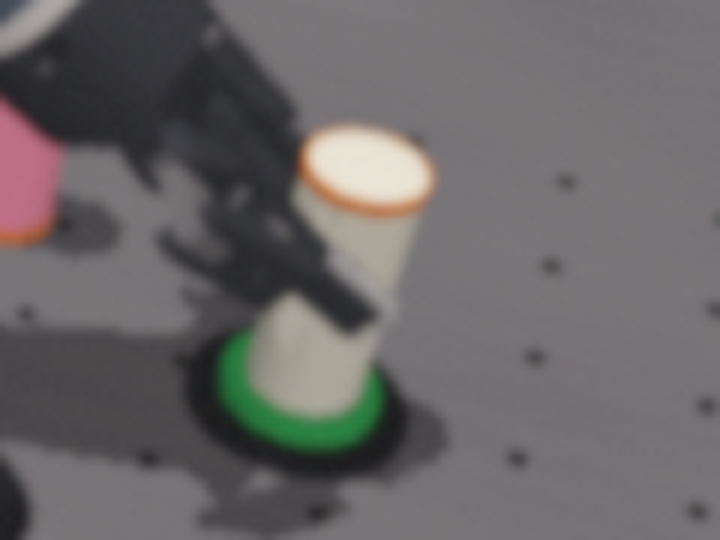

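Seated: the closed end is at z ≈ 0.115, the contact force is about 6 N, and the rim sits on the collar at (310,410) in the crop. I let go.

Call:
jog_arm(increments=[[0,0,0,0,0,0],[0,0,0,0,0,0],[0,0,0,0,0,0],[0,0,0,0,0,0],[0,0,0,0,0,0],[0,0,0,0,0,0],[0,0,0,0,0,0],[0,0,0,0,0,0]], claw=0.85)

```text
t: 16.75
tcp_pos: [0.5193, 0.2267, 0.1745]
tcp_rot: [0.899, 0.117, -0.054, -0.419]
wrist_force: [-0.4, 0.2, -0.4]
opening: 0.847
```

Run:
```python
from h import *
from rig import bot
s=bot.get_state();where(s)
R0=R.from_quat(s["tcp_rot"]);print(R0.inv().apply([0,0,100.]))
```

```text
t 16.75 gp [0.4891 0.3414 0.0747] tcp [0.5193 0.2267 0.1745] az 14.8 x_t z 0.0 tilt -49.9 q [ 0.55  0.98 -1.06  1.91 -0.11  0.62  0.11] F [-0.4  0.2 -0.4] op 0.847
[ 4.30551003e-02 -7.65439372e+01 -6.43507873e+01]
```

Call:
jog_arm(increments=[[0,0,-10,0,0,0],[0,0,-28,0,0,0],[0,0,-50,0,0,0],[0,0,-70,0,0,0],[0,-30,-95,0,0,0],[0,-60,-120,0,0,0],[0,-80,-135,0,0,0],[0,-80,-135,0,0,0]])

```text
t: 17.42
tcp_pos: [0.5341, 0.178, 0.3295]
tcp_rot: [0.899, 0.118, -0.049, -0.419]
wrist_force: [0.8, 1.2, 0.7]
opening: 0.847
```

Run:
```python
from meas import *
from rig import bot,read_camera
s=bot.get_state();where(s)
d={n:read_camera(n) for n in("wrist","top","scene")}
d0=pickle.load(open("d0.pkl","rb"))
for n in d: print(n,disc(d[n],s,.115))
im=np.hstack([d[n]["color"] for n in("top","scene")]);cv2.imwrite("pics/p.png",cv2.resize(im,(800,300),interpolation=3)[:,:,::-1])
b=d["scene"]["color"][190:280,390:510];cv2.imwrite("pics/q.png",np.hstack([cv2.resize(b,(440,330),interpolation=2),cv2.resize(d["wrist"]["color"],(360,330))])[:,:,::-1])
c=d["scene"];P=cloud(c,s);hsv=cv2.cvtColor(c["color"],cv2.COLOR_RGB2HSV)
for a,b in((.02,.05),(.05,.08),(.08,.108)):
    m=(np.linalg.norm(P[...,:2]-[.487,.3435],axis=-1)<.03)&(P[...,2]>a)&(P[...,2]<b)&(hsv[...,1]<80)
    k=P[m];A=np.c_[2*k[:,:2],np.ones(len(k))];x=np.linalg.lstsq(A,(k[:,:2]**2).sum(1),rcond=None)[0];print(a,len(k),x[:2],np.sqrt(x[2]+x[:2]@x[:2]))
df=np.abs(d["scene"]["color"].astype(int)-d0["scene"]["color"]).max(-1)>60
n,l,st,ce=cv2.connectedComponentsWithStats(df.astype(np.uint8))
print([(ce[i].round().tolist(),int(st[i,4])) for i in range(1,n) if st[i,4]>25])
```

```text
t 17.42 gp [0.5049 0.293  0.2298] tcp [0.5341 0.178  0.3295] az 14.7 x_t z 0.01 tilt -50.0 q [ 0.74  0.76 -1.23  1.86 -0.21  0.89  0.05] F [0.8 1.2 0.7] op 0.847
wrist (((0.4904482662677765, 0.3406130075454712), 0.0218352023512125), 1716, np.float64(0.11563347138508417))
top (((0.48826271295547485, 0.3433349132537842), 0.021880924701690674), 263, np.float64(0.11400898818422645))
scene (((0.49475860595703125, 0.34299761056900024), 0.028957294300198555), 292, np.float64(0.1163726430655731))
0.02 206 [0.4887 0.3426] 0.019065903519893544
0.05 221 [0.4889 0.3424] 0.019064197575808985
0.08 216 [0.4887 0.3424] 0.01909660863181818
[([319.0, 48.0], 4367), ([281.0, 1.0], 40), ([310.0, 4.0], 117), ([157.0, 27.0], 1395), ([376.0, 17.0], 136), ([393.0, 47.0], 146), ([385.0, 101.0], 44), ([397.0, 110.0], 119), ([378.0, 119.0], 88), ([389.0, 126.0], 133), ([419.0, 156.0], 865), ([377.0, 137.0], 135), ([337.0, 135.0], 61), ([338.0, 216.0], 540), ([451.0, 218.0], 260), ([441.0, 252.0], 133)]
```

View pics/p.png

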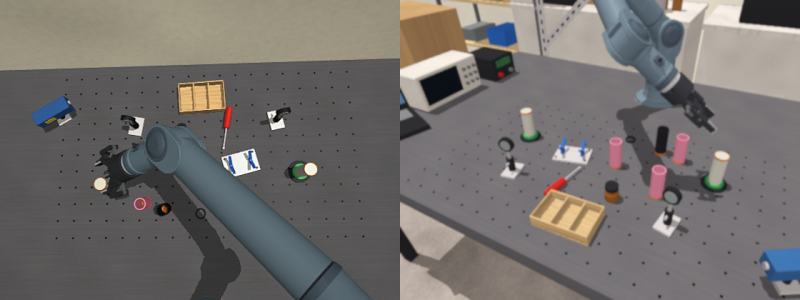

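View pics/q.png

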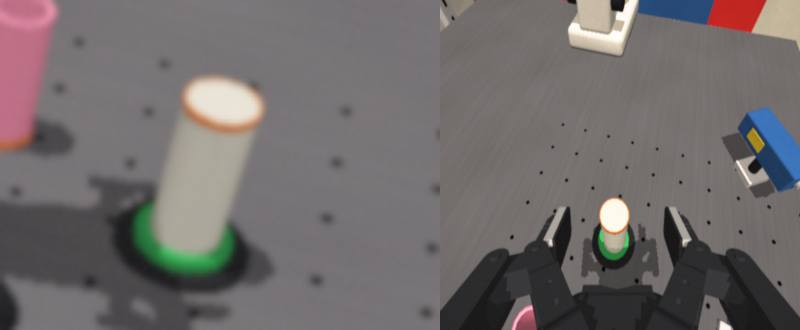

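The tube stands upright, mouth down on the green collar. Its axis is at the same x, y at three heights, its top is at z ≈ 0.115, and the arm is clear. In the scene picture the bystanders are where they were.

Call:
jog_arm(increments=[[0,0,0,0,0,0],[0,0,0,0,0,0],[0,0,0,0,0,0]])

```text
t: 17.82
tcp_pos: [0.5319, 0.1755, 0.3209]
tcp_rot: [0.899, 0.116, -0.055, -0.418]
wrist_force: [0.1, -0.1, -0.5]
opening: 0.848
```

```bash
python3 -c "
from rig import finish_job,bot
print(finish_job(),bot.get_state()['t'])"
```

```text
the job is handed in; nothing more can be done
the job is handed in; nothing more can be done
```

The white tube is upside down on the free drying peg with its rim on the green collar, and I handed the job in at about 18 s. No verdict was reported.

- **Cradle:** I gripped the tube from a tilted tool, laid it in the blue V-cradle and let go. The cameras showed it lying in both Vs, its middle within about 2 mm of the cradle axis.
- **Peg:** I gripped it again with the opposite tilt, turned it mouth down and lowered it slowly over the peg. The wrist force rose to about 6 N as the rim met the collar, and then I let go and backed away.

My last checks showed:
- **Height:** The closed end reads z = 0.114 to 0.116 m across the cameras, against 0.115 m expected when seated.
- **Upright:** The axis is vertical; its centre moves less than 0.5 mm between three heights.
- **Position:** The tube's centre is about 1 to 2 mm from the peg's axis.
- **Rest of the bench:** The scene picture, compared with the first one, shows no movement of the dry tube or the other bystanders I could see in it. The arm covered part of the final top view, so I could not check everything from above.

Two measurements disagreed slightly. The camera estimates of the tube's centre differ from each other by about 2 to 3 mm, and the simple circle fit to the disc in the scene view is further out (about 7 mm in x) because it includes part of the tube's side wall. I relied on the top view and the side-wall fit instead.

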